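Load the cell and hold the cover for screwing down

ROBOT

A 6-joint arm with a two-finger parallel gripper is mounted at the origin on a cart in front of the work surface, level with it; the furniture and walls round the work are solid. World frame = base frame: x ahead of the robot, y to its left, z up, the work surface at z = 0. Lengths are in mm, angles in rad, forces in N, time in s.
With the tool pointing down it reaches from about 300 to 775 mm from the base axis. Payload 14.6 kg.
Tool frame: the origin (TCP) lies at the very end of the fingers, on their centre line; the grasp point (between the pads) lies 19 mm behind it; z points along the fingers, y is the line along which they close (so a half turn about z gives the same grasp; the last joint's range is limited). The gripper opens to 94 mm and grips with 3 to 60 N. Pads are 16 mm wide; open, the fingers measure 119 mm over their backs; the gripper's body (75 mm by 177 mm) begins 78 mm behind the grasp point.
Start: joints at [1.043, 0.3, 1.521, -0, 1.321, -0.067], TCP at [244.562, 492.624, 205.446] pointing down, gripper open.
Joint ranges: [-3.03, 3.03], [-0.79, 2.21], [0.23, 2.52], [-1.04, 4.18], [0, 3.07], [-2.55, 2.55]. Speed limits (rad/s): [2.22, 2.22, 2.57, 3.14, 3.14, 3.14].

INTERFACE

Orientations are given as [roll, pitch, yaw] about the fixed x, y, z axes, in that order (R = Rz(yaw) Ry(pitch) Rx(roll)).
In Python, from cell import manip gives the robot as it stands.
- The arm moves only by the tool servo_tool, never from a script. Its argument "motion" is a list that holds one entry, the list of rows, each a list of 7 numbers: the shift along the world's x, y, z as a fraction of full scale, then the turn, a rotation vector about the world's x, y, z as a fraction of full scale, then the closure, from 0 (fully open) to 1 (shut). In form: [[[x, y, z, rx, ry, rz, gripper], ...]]. A call has 1 to 10 rows; each row is the pose to reach, as a shift and turn from the pose commanded when the call began, turning the shorter way round; what a row does not reach only later rows make up. Full scale, the value 1, is 0.5 m for a shift and pi rad for a turn. A row lasts 1/10 s, in which the tool goes at most 50 mm and 8.59 degrees, less where a joint would pass 70% of its speed; a pose out of reach is approached as far as the arm can. A call with a number of a shift or a turn outside -1 to 1 is refused whole. A call with a gripper value outside its range is refused whole. The fingers move at their own pace and stop on an object; "newtons" is the grip in N (left out, the last holds). Time passes only in rows, so rows that repeat a pose let the fingers close. It gives the time, the measured TCP pose, the force, the opening and the grip force at its end, in the units of the state.
- manip.read_state(): the state, without advancing time (a new reading comes with each control period).
- manip.camera(name): name is "side" or "top"; returns a dict with "frame" (384x512x3 uint8, red, green, blue), "range_z" (384x512 float32, mm along the optical axis (not along the pixel's ray), 0 where there is no reading), "vfov" (degrees; the focal length in pixels is half the picture's height over the tangent of half this angle, whatever the lens; pixels are square), "cx", "cy" (the principal point, pixels), "k1" (the pictures are not rectified: a ray, as slopes to the right and down, at radius r is drawn at 1 + k1 r^2 times it, then the intrinsics apply), "cam_to_world" (4x4, takes a point from camera to world coordinates). Camera axes: x right, y down, z forward; pixel columns grow to the right and rows downward; lengths in mm; the calibration is good to about 2 mm. A picture is of the moment at which its call begins.
- manip.sign_off(): hands the job in; it is judged then, once.
The state is a dict: "clock": time; "joints": joint angles; "qd": joint speeds; "effort": joint torques, N m; "eef_pos": TCP position; "eef_rot": TCP orientation; "wrist_force": force on the tool from outside, world axes, zero at the start; "moment": the same for the moment, N m; "finger_gap": finger opening in mm; "finger_force": force on a finger pad.
Only numpy, scipy, OpenCV 4.12 (cv2) and the standard library are available. Lean on these libraries where they do the work, as an engineer would, in place of code of your own. Each camera call takes 0.05 s, during which the arm holds its last target. There are 200 camera calls.

TASK

Stand the loose orange battery cell in the orange socket of the battery holder, all the way down, and let go of it, leaving the black cell in its own socket and the other things on the table alone. Then pick up the blue cover plate with the grip bar on it and hold it level about a centimetre above the holder's four posts, its corner holes lined up with the threaded holes in the posts and not touching them, so that a colleague can start the screws. Finish while still holding it there, steady; either way round will do.

Things in the scene. Friction and masses are not known exactly. Their poses are not given: they have to be found in the camera images.
- holder: battery holder, fixed to the table: grey base plate 84 x 124 x 6 mm (local x by y) with four aluminium posts, 13 mm in diameter, at local x = +-32 mm, y = +-52 mm, whose tops are 62 mm above the table. Between them, at local x = 0, y = +-22 mm, stand the two sockets, one black and one orange; which is on which side varies. A black connector of 12 x 16 mm, 14 mm high, stands at local x = -34 mm. Origin: centre of its underside, on the table; z up
- socket_orange: orange socket block on the holder, 34 x 34 mm, 20 mm high, with an upright round bore 17 mm wide, through to the base plate, its mouth chamfered by 3 mm. Origin: centre of the bore at the foot of the block, 6 mm above the table (the base plate's top, on which a cell stands); the block's top is 26 mm above the table
- socket_black: black socket block, else the same as the orange one; it already holds the black cell. Origin: as for the orange socket
- orange_cell: loose orange battery cell, an upright cylinder 13.8 mm in diameter and 50 mm tall, 23 g, standing on the table. Origin: centre of its lower end; z up along the cell. Seated in a socket its top is 56 mm above the table, with 30 mm of it showing above the block
- black_cell: black battery cell of the same size, standing in the black socket, to stay there. Origin: centre of its lower end
- cover: blue cover plate, 84 x 124 x 4 mm (local x by y), lying flat and loose on the table, about 130 g (varies), with 8 mm corner holes at local x = +-32 mm, y = +-52 mm. On its middle a black upright grip bar, 14 mm thick (local x) and 56 mm long (local y), rises to 36 mm above the plate's underside; its faces are flat and upright. It fits the holder either way round (half a turn). Origin: centre of its underside; z up
- holder_top (a point): point over the middle of the holder at the height of the post tops, 62 mm above the table; axes as the holder's
- post_0 (a point): top centre of one of the holder's four aluminium posts, where its threaded hole opens; z is 62 mm above the table; at local x = +32 mm, y = +52 mm of the holder
- post_1 (a point): top centre of one of the holder's four aluminium posts, where its threaded hole opens; z is 62 mm above the table; at local x = +32 mm, y = -52 mm of the holder
- post_2 (a point): top centre of one of the holder's four aluminium posts, where its threaded hole opens; z is 62 mm above the table; at local x = -32 mm, y = -52 mm of the holder
- post_3 (a point): top centre of one of the holder's four aluminium posts, where its threaded hole opens; z is 62 mm above the table; at local x = -32 mm, y = +52 mm of the holder
- hole_0 (a point): centre, on the underside of the cover plate, of one of its four 8 mm corner holes, at local x = +32 mm, y = +52 mm of the cover
- hole_1 (a point): centre, on the underside of the cover plate, of one of its four 8 mm corner holes, at local x = +32 mm, y = -52 mm of the cover
- hole_2 (a point): centre, on the underside of the cover plate, of one of its four 8 mm corner holes, at local x = -32 mm, y = -52 mm of the cover
- hole_3 (a point): centre, on the underside of the cover plate, of one of its four 8 mm corner holes, at local x = -32 mm, y = +52 mm of the cover
- specula_tub: round white tub with a green lid, 70 mm wide, 60 mm high, standing behind the audiometer; leave alone. Origin: centre of its underside
- tuning_fork: aluminium tuning fork lying flat, 232 x 43 mm, 23 mm high; leave alone. Origin: centre of its underside

How it is judged (in metres and radians):
On the way:
1. the orange cell stands fully down in the orange socket, let go (horizontal distance between orange_cell and socket_orange below 0.004 m and z of orange_cell in the frame of holder below 0.009 m and angle between orange_cell's own z axis and vertical below 0.15 rad and contact force between the fingers and orange_cell below 0.1 N), for 0.2 s.
At the end, for the whole second after the job is handed in: Both cells fully down in the sockets of their own colour (4 mm sideways, 3 mm up). The fingers hold the cover still and level (0.07 rad), its underside 4 to 20 mm above the post tops, each hole within 4 mm sideways of a post's hole, either way round, not touching the holder (horizontal distance between orange_cell and socket_orange below 0.004 m and z of each of orange_cell, black_cell in the frame of holder below 0.009 m and angle between each of orange_cell, black_cell's own z axis and vertical below 0.15 rad and horizontal distance between black_cell and socket_black below 0.004 m and ((horizontal distance between hole_0 and post_0 below 0.004 m and horizontal distance between hole_1 and post_1 below 0.004 m and horizontal distance between hole_2 and post_2 below 0.004 m and horizontal distance between hole_3 and post_3 below 0.004 m) or (horizontal distance between hole_0 and post_2 below 0.004 m and horizontal distance between hole_1 and post_3 below 0.004 m and horizontal distance between hole_2 and post_0 below 0.004 m and horizontal distance between hole_3 and post_1 below 0.004 m)) and z of cover in the frame of holder_top between 0.004 and 0.02 m and angle between cover's own z axis and vertical below 0.07 rad and linear speed of cover below 0.01 m/s and contact force between cover and holder below 0.1 N and contact force between the fingers and cover above 1 N); the arm keeps its last pose, push and grip.
It fails at once if the specula tub is pushed more than 3 cm from its place (distance of specula_tub from where it was at the start of the episode above 0.03 m).
It fails at once if the tuning fork is pushed more than 3 cm from its place (distance of tuning_fork from where it was at the start of the episode above 0.03 m).
It also fails if it takes over 48 s, if anything falls off the work surface, if the arm or the gripper's body presses on something with over 40 N, if the wrist force passes 120 N, or if a joint passes its speed limit or range.

## Working session

There is one attempt and no reset: what is moved stays moved. The work goes in short steps, Python scripts to look and compute and a tool call to move; the robot and the scene stay as the last step left them, time stands still between calls to the robot, and variables do not carry over. Pictures are saved under pics/ and viewed, at most 10 in all, crops included, and the job is handed in when it is done.

Besides the shell and the picture viewer there is one more tool, called after "Emit:" as a command line: name --argument value ..., lists and objects as JSON in quotes. servo_tool: Moves the arm, as the interface text tells. Its arguments: {"type":"object","properties":{"motion":{"type":"array"},"newtons":{"type":"number"}},"required":["motion"]}

```bash
mkdir -p pics
cat > h.py <<'E'
import numpy as np, cv2
from cell import manip
def shot(n):
    c=manip.camera(n); c['f']=c['frame'].shape[0]/2/np.tan(np.radians(c['vfov'])/2); return c
def pts(c):
    f=c['f'];K=np.array([[f,0,c['cx']],[0,f,c['cy']],[0,0,1.]])
    h,w=c['range_z'].shape
    uv=np.stack(np.meshgrid(np.arange(w),np.arange(h)),-1).reshape(-1,1,2).astype(float)
    n=cv2.undistortPoints(uv,K,np.array([c['k1'],0,0,0.])).reshape(h,w,2)
    z=c['range_z'][...,None]; P=np.concatenate([n*z,z],-1)
    T=np.array(c['cam_to_world']); c['dirs']=np.concatenate([n,np.ones((h,w,1))],-1)@T[:3,:3].T; c['o']=T[:3,3]
    return P@T[:3,:3].T+T[:3,3]
def save(c,n): cv2.imwrite('pics/'+n,c['frame'][...,::-1])
E
python3 - <<'E'
from h import *
for n in ('side','top'):
    c=shot(n);save(c,n+'0.png');P=pts(c);print(n,c['vfov'],c['k1'],c['o'],np.round(c['cam_to_world'],2).tolist())
    np.savez(n+'0.npz',P=P,f=c['frame'],d=c['dirs'],o=c['o'])
print(manip.read_state())
E
```

```text
side 45.767118175664876 -0.17457956679600548 [  97.02197565 -971.25193294  581.53766789] [[0.88, -0.22, 0.43, 97.02], [-0.48, -0.44, 0.76, -971.25], [0.02, -0.87, -0.49, 581.54], [0.0, 0.0, 0.0, 1.0]]
top 53.23189717913864 -0.10469429123139523 [ 432.9272005  -191.81850789  998.47289455] [[0.03, -0.99, 0.11, 432.93], [-1.0, -0.03, 0.01, -191.82], [-0.0, -0.11, -0.99, 998.47], [0.0, 0.0, 0.0, 1.0]]
{'clock': 0.1, 'joints': array([ 1.04343524e+00,  3.00414296e-01,  1.52150472e+00,  4.19141279e-06,
        1.32069626e+00, -6.66000463e-02]), 'qd': array([-0.00103298, -0.00140139, -0.00188422, -0.00012413,  0.0004135 ,
       -0.0010319 ]), 'effort': array([ 1.15783550e-03, -5.32643437e+01, -3.53283799e+01,  7.09375693e-02,
        2.34752591e-02, -3.96245434e-05]), 'eef_pos': array([244.43258679, 492.44370619, 204.94978823]), 'eef_rot': array([-3.14057257e+00, -7.21072846e-05,  2.68083053e+00]), 'wrist_force': array([-0.53031578, -0.00688591,  0.74881181]), 'moment': array([-0.01558826,  0.01219611,  0.05453293]), 'finger_force': 0.0, 'finger_gap': 94.3006868922641}
```

View pics/top0.png

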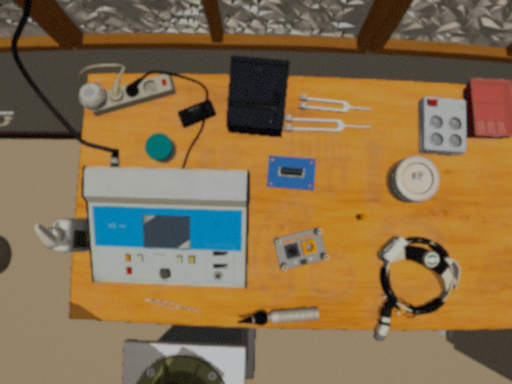

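View pics/side0.png

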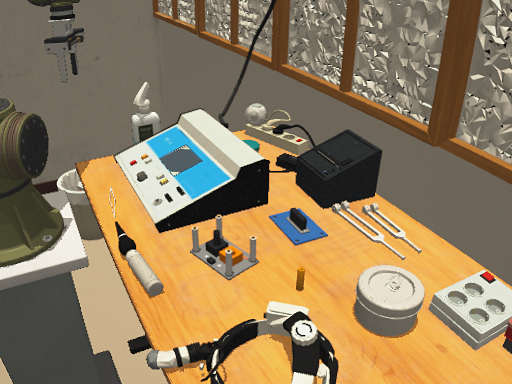

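Top view: the holder is near (301,249), the cover (291,172), the orange cell (360,216) and the audiometer is on the left. In the side view the cell is at (300,278), the holder at (225,250) and the cover at (297,225). The orange socket is at the holder's right end. Next I measure these.

```bash
cat > meas.py <<'E'
from h import *
def ray(d,o,uv,z):
    u,v=uv; p=cv2.remap(d.astype(np.float32),np.float32([[u]]),np.float32([[v]]),1)[0,0].astype(float)
    return o+p*(z-o[2])/p[2]
def box(m,b):
    k=np.zeros_like(m);k[b[1]:b[3],b[0]:b[2]]=m[b[1]:b[3],b[0]:b[2]];return k
if __name__=='__main__':
  for n in ('top','side'):
    D=np.load(n+'0.npz');P,f,d,o=D['P'],D['f'],D['d'],D['o'];hsv=cv2.cvtColor(f,cv2.COLOR_RGB2HSV)
    bb={'top':dict(cov=(255,145,330,200),cell=(350,206,370,226),hold=(265,220,335,280)),'side':dict(cov=(255,195,335,250),cell=(288,260,312,298),hold=(180,205,270,285))}[n]
    blue=box((hsv[...,0]>100)&(hsv[...,0]<125)&(hsv[...,1]>120),bb['cov'])
    cs=max(cv2.findContours(blue.astype(np.uint8),0,1)[0],key=cv2.contourArea)
    q=np.array([ray(d,o,p[0],4)[:2] for p in cs],np.float32); r=cv2.minAreaRect(q)
    print(n,'cover',r,'zmed',np.median(P[blue][:,2]))
    k=box((P[...,2]>25),bb['cov']); print(' bar',k.sum(),cv2.minAreaRect(P[k][:,:2].astype(np.float32)),np.median(P[k],0))
    k=box((P[...,2]>12),bb['cell'])
    print(' cell',k.sum(),P[k].min(0),P[k].max(0),'top',np.median(P[k][P[k][:,2]>P[k][:,2].max()-6],0))
    print(' cellpix',np.argwhere(k).min(0),np.argwhere(k).max(0), 'table z',np.median(P[box(hsv[...,1]>100,(bb['cell'][0]-10,bb['cell'][1],bb['cell'][2]+20,bb['cell'][3]+10))][:,2]))
    k=box((P[...,2]>57),bb['hold']).astype(np.uint8)
    N,L,S,C=cv2.connectedComponentsWithStats(k)
    for i in range(1,N): print(' post?',S[i][4],C[i].round(1),np.median(P[L==i],0).round(1),'ray62',ray(d,o,C[i],62).round(1))
    og=box((hsv[...,0]>8)&(hsv[...,0]<22)&(hsv[...,1]>170)&(P[...,2]>15),bb['hold'])
    print(' orange sock',og.sum(),np.median(P[og],0).round(1))
    cr=f[bb['hold'][1]-10:bb['hold'][3]+10,bb['hold'][0]-70:bb['hold'][2]+60]
    if n=='top':cr=f[140:285,255:375]
    cv2.imwrite(f'pics/{n}c.png',cv2.resize(cr,None,fx=4,fy=4,interpolation=2)[...,::-1])
E
python3 meas.py
```

```text
top cover ((603.4075317382812, -267.1557922363281), (118.02229309082031, 77.95820617675781), 87.20616149902344) zmed 4.304754293862743
 bar 152 ((532.1334838867188, -222.63540649414062), (51.99013137817383, 201.15469360351562), 58.25193786621094) [ 601.42267759 -260.2321915    35.65316855]
 cell 45 [ 432.9272005  -451.81176731   13.62907361] [ 496.63328346 -191.81850789  998.47289455] top [ 432.9272005  -191.81850789  998.47289455]
 cellpix [210 356] [219 365] table z 0.3570969199959677
 post? 23 [319.2 231.1] [ 450.6 -334.7   61.7] ray62 [ 450.4 -335.1   62. ]
 post? 1 [328. 228.] [ 432.9 -191.8  998.5] ray62 [ 458.5 -356.6   62. ]
 post? 1 [331. 230.] [ 432.9 -191.8  998.5] ray62 [ 453.8 -364.    62. ]
 post? 1 [312. 234.] [ 432.9 -191.8  998.5] ray62 [ 442.9 -317.6   62. ]
 post? 1 [316. 235.] [ 432.9 -191.8  998.5] ray62 [ 440.7 -327.4   62. ]
 post? 1 [298. 237.] [ 432.9 -191.8  998.5] ray62 [ 434.7 -283.5   62. ]
 post? 1 [300. 236.] [ 432.9 -191.8  998.5] ray62 [ 437.2 -288.4   62. ]
 post? 22 [278.  241.5] [ 422.5 -235.    62.9] ray62 [ 422.5 -235.1   62. ]
 post? 1 [272. 241
[... 3674 characters left out ...]
. ]
 post? 1 [190. 273.] [  97.  -971.3  581.5] ray62 [ 300.6 -379.    62. ]
 post? 1 [213. 272.] [  97.  -971.3  581.5] ray62 [ 337.9 -394.7   62. ]
 post? 1 [254. 272.] [  97.  -971.3  581.5] ray62 [ 402.4 -427.6   62. ]
 post? 1 [262. 273.] [  97.  -971.3  581.5] ray62 [ 413.6 -436.4   62. ]
 post? 1 [212. 275.] [  97.  -971.3  581.5] ray62 [ 333.  -401.3   62. ]
 post? 1 [201. 276.] [  97.  -971.3  581.5] ray62 [ 314.8 -395.2   62. ]
 post? 1 [234. 277.] [  97.  -971.3  581.5] ray62 [ 364.9 -423.6   62. ]
 post? 1 [226. 280.] [  97.  -971.3  581.5] ray62 [ 349.1 -424.4   62. ]
 post? 1 [184. 284.] [  97.  -971.3  581.5] ray62 [ 280.6 -401.6   62. ]
 orange sock 168 [ 415.8 -313.5   23.7]
```

View pics/topc.png

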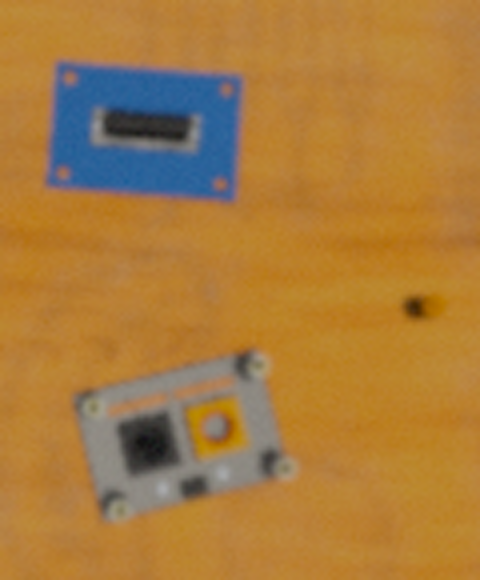

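Run:
```python
from meas import *
for n in ('top','side'):
    D=np.load(n+'0.npz');P,f,d,o=D['P'],D['f'],D['d'],D['o'];ok=P[...,2]<300
    hsv=cv2.cvtColor(f,cv2.COLOR_RGB2HSV)
    for nm,b,z0,z1 in [('celltop',{'top':(350,206,372,226),'side':(288,260,312,298)}[n],46,56),('cell',{'top':(350,206,372,226),'side':(288,260,312,298)}[n],10,56),('bar',{'top':(255,145,330,200),'side':(255,195,335,250)}[n],30,40)]:
        k=box(ok&(P[...,2]>z0)&(P[...,2]<z1),b); C=np.argwhere(k)[:,::-1]
        print(n,nm,k.sum(),P[k].min(0).round(1),P[k].max(0).round(1),np.median(P[k],0).round(1),'ray',ray(d,o,C.mean(0),50 if nm!='bar' else 36).round(1),cv2.minAreaRect(P[k][:,:2].astype(np.float32)))
    blue=box((hsv[...,0]>100)&(hsv[...,0]<125)&(hsv[...,1]>120),{'top':(255,145,330,200),'side':(255,195,335,250)}[n]).astype(np.uint8)
    cs,h=cv2.findContours(blue,2,1)
    for c in cs:
        M=cv2.moments(c)
        if 2<M['m00']<60: print(' hole',M['m00'],ray(d,o,(M['m10']/M['m00'],M['m01']/M['m00']),4).round(1))
    m=ok&(P[...,0]>150)&(P[...,0]<550)&(P[...,1]>-200)&(P[...,1]<480)
    print('max z corridor',np.percentile(P[m][:,2],[50,99,99.9]))
```

```text
top celltop 24 [ 485.7 -451.8   47.2] [ 495.8 -439.4   50.7] [ 490.7 -446.1   49.5] ray [ 490.7 -445.6   50. ] ((490.75860595703125, -445.5865478515625), (10.133811950683594, 12.45133113861084), 0.09074048697948456)
top cell 45 [ 483.9 -451.8   11.7] [ 496.6 -438.8   50.7] [ 490.7 -442.8   47.3] ray [ 489.5 -441.    50. ] ((490.7434997558594, -445.0502014160156), (12.499423027038574, 12.497989654541016), 46.79846954345703)
top bar 117 [ 596.5 -293.6   30.4] [ 611.8 -239.6   39.4] [ 603.7 -267.6   35.3] ray [ 603.4 -266.2   36. ] ((603.927001953125, -266.72845458984375), (54.2829475402832, 13.947787284851074), 87.39250946044922)
max z corridor [ 52.00081949 173.23342046 212.08652569]
side celltop 36 [ 483.9 -453.2   46.1] [ 497.8 -438.1   51.8] [ 489.4 -446.1   48.1] ray [ 489.1 -447.6   50. ] ((490.5909729003906, -446.26324462890625), (14.603151321411133, 13.104170799255371), 70.56780242919922)
side cell 149 [ 483.4 -453.2   10.5] [ 497.8 -438.1   51.8] [ 488.2 -449.    34.2] ray [ 476.6 -464.3   50. ] ((490.1812744140625, -446.1186828613281), (14.603151321411133, 14.088951110839844), 70.56780242919922)
side bar 190 [ 452.7 -339.7   30. ] [ 727.3 -153.3   39.4] [ 601.5 -246.4   34.4] ray [ 618.5 -244.9   36. ] ((590.82275390625, -286.515625), (225.54608154296875, 191.69024658203125), 61.422996520996094)
 hole 12.5 [ 567.3 -317.1    4. ]
 hole 12.5 [ 631.4 -320.6    4. ]
 hole 8.5 [ 571.6 -214.5    4. ]
max z corridor [ 34.95444329 210.15683727 286.48711387]
```

Emit:
servo_tool --motion '[[[0,0,0.2,0,0,0,0],[0,0,0.2,0,0,0,0],[0.3,-0.9,0.2,0,0,-0.266,0],[0.3,-0.9,0.2,0,0,-0.266,0],[0.3,-0.9,0.2,0,0,-0.266,0],[0.3,-0.9,0.2,0,0,-0.266,0],[0.3,-0.9,0.2,0,0,-0.266,0],[0.3,-0.9,0.2,0,0,-0.266,0],[0.3,-0.9,0.2,0,0,-0.266,0],[0.3,-0.9,0.2,0,0,-0.266,0]]]' --newtons 15

```text
clock: 1.1
eef_pos: [371.0, 111.2, 305.5]
eef_rot: [3.141, 0.0, 1.845]
wrist_force: [1.1, 0.3, -0.4]
finger_gap: 94.0
finger_force: 0.0
```

Emit:
servo_tool --motion '[[[0.22,-0.9,0,0,0,0,0],[0.22,-0.9,0,0,0,0,0],[0.22,-0.9,0,0,0,0,0],[0.22,-0.9,0,0,0,0,0],[0.22,-0.9,0,0,0,0,0],[0.22,-0.9,0,0,0,0,0],[0.22,-0.9,0,0,0,0,0],[0.22,-0.9,0,0,0,0,0],[0.22,-0.9,0,0,0,0,0],[0.22,-0.9,0,0,0,0,0]]]'

```text
clock: 2.1
eef_pos: [480.8, -340.6, 303.6]
eef_rot: [-3.14, -0.002, 1.842]
wrist_force: [-1.3, 1.2, -0.4]
finger_gap: 94.0
finger_force: 0.0
```

Emit:
servo_tool --motion '[[[0,0,0,0,0,0,0.3],[0,0,0,0,0,0,0.5]]]'

```text
clock: 2.3
eef_pos: [480.9, -336.2, 305.1]
eef_rot: [-3.141, -0.001, 1.845]
wrist_force: [-0.8, 0.2, 0.5]
finger_gap: 81.0
finger_force: 0.0
```

Emit:
servo_tool --motion '[[[0.019,-0.22,-0.2,0,0,0,0.5],[0.019,-0.22,-0.2,0,0,0,0.5],[0.019,-0.22,-0.2,0,0,0,0.5],[0.019,-0.22,-0.43,0,0,0,0.5],[0.019,-0.22,-0.43,0,0,0,0.5],[0.019,-0.22,-0.43,0,0,0,0.5],[0.019,-0.22,-0.43,0,0,0,0.5],[0.019,-0.22,-0.43,0,0,0,0.5]]]'

```text
clock: 3.1
eef_pos: [491.7, -447.1, 93.6]
eef_rot: [3.14, 0.003, 1.846]
wrist_force: [-0.2, 0.7, 0.1]
finger_gap: 47.3
finger_force: 0.0
```

Run:
```python
from h import *
a=[]
for n,(u,v) in dict(top=(360,216),side=(300,268)).items():
    c=shot(n);x=c['frame'][v-55:v+45,u-60:u+60];a.append(cv2.resize(x,None,fx=3.3,fy=3.3,interpolation=2))
cv2.imwrite('pics/near.png',np.hstack(a)[...,::-1]);print(manip.read_state()['eef_pos'])
```

```text
[ 491.67161579 -447.42187792   93.78569217]
```

View pics/near.png

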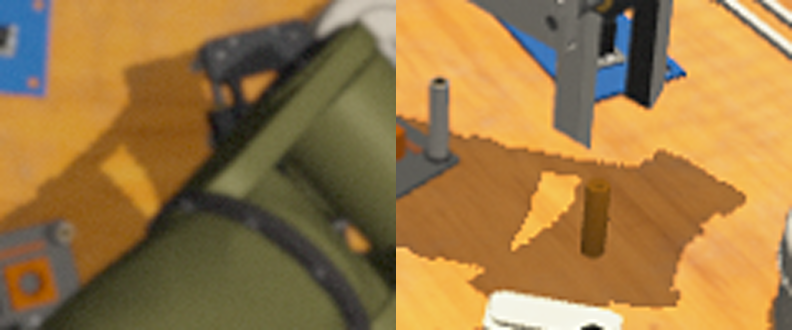

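The side crop shows the open fingers above the upright cell (cell top near crop (597,185), fingertips near (575,135) and (648,103)). I check the tip centre against the cell with range data.

Run:
```python
from meas import *
c=shot('side');P=pts(c);z=P[...,2]
near=(abs(P[...,0]-490)<70)&(abs(P[...,1]+446)<60)
k=near&(z>91)&(z<125)
Y=np.deg2rad(15.7);ey=np.array([np.cos(Y),np.sin(Y)])
N,L,S,C=cv2.connectedComponentsWithStats(k.astype(np.uint8))
for i in range(1,N):
    if S[i][4]>8:
        q=P[L==i];s=(q[:,:2]-[490.3,-446])@ey;t=(q[:,:2]-[490.3,-446])@[-ey[1],ey[0]]
        print(S[i][4],q.min(0).round(1),'s',np.percentile(s,[2,50,98]).round(1),'t',np.percentile(t,[2,50,98]).round(1))
k=near&(z>12)&(z<55);q=P[k];print('cell',k.sum(),np.percentile(q,[2,50,98],axis=0).round(1))
print(manip.read_state()['eef_pos'],manip.read_state()['wrist_force'])
```

```text
166 [ 511.2 -450.4   93.4] s [23.2 25.3 35. ] t [-11.4  -4.9   6.9]
139 [ 454.2 -466.2   93.5] s [-35.8 -33.8 -24.7] t [-11.4  -5.8   8.2]
cell 140 [[ 484.  -452.4   13.3]
 [ 488.1 -449.    36.4]
 [ 496.6 -440.4   50. ]]
[ 491.47048881 -447.38391221   93.34291972] [ 0.12067232 -0.18865667  1.09561011]
```

Emit:
servo_tool --motion '[[[-0.002,0.003,-0.06,0,0,0,0.5],[-0.002,0.003,-0.1,0,0,0,0.5],[-0.002,0.003,-0.132,0,0,0,0.5],[-0.002,0.003,-0.132,0,0,0,0.5],[-0.002,0.003,-0.132,0,0,0,0.7],[-0.002,0.003,-0.132,0,0,0,1],[-0.002,0.003,-0.132,0,0,0,1],[-0.002,0.003,-0.132,0,0,0,1],[-0.002,0.003,-0.132,0,0,0,1],[-0.002,0.003,-0.132,0,0,0,1]]]' --newtons 12

```text
clock: 4.25
eef_pos: [489.7, -445.5, 24.9]
eef_rot: [3.141, 0.001, 1.845]
wrist_force: [-0.3, 0.4, 3.1]
finger_gap: 13.4
finger_force: 12.0
```

Emit:
servo_tool --motion '[[[0,0,0.1,0,0,0,1],[0,0,0.18,0,0,0,1],[-0.08,0.13,0.18,0,0,0,1],[-0.158,0.259,0.18,0,0,0,1],[-0.158,0.259,0.18,0,0,0,1],[-0.158,0.259,0.18,0,0,0,1],[-0.158,0.259,0.18,0,0,0,1],[-0.158,0.259,0.18,0,0,0,1],[-0.158,0.259,0.18,0,0,0,1],[-0.158,0.259,0.18,0,0,0,1]]]'

```text
clock: 5.25
eef_pos: [410.8, -316.5, 114.2]
eef_rot: [-3.141, -0.0, 1.845]
wrist_force: [0.3, 0.4, 0.3]
finger_gap: 13.3
finger_force: 12.0
```

Run:
```python
from meas import *
c=shot('side');P=pts(c);z=P[...,2];f=c['frame'];d,o=c['dirs'],c['o']
hsv=cv2.cvtColor(f,cv2.COLOR_RGB2HSV)
print(manip.read_state()['eef_pos'])
og=(hsv[...,0]>5)&(hsv[...,0]<24)&(hsv[...,1]>150)
near=(abs(P[...,0]-410)<40)&(abs(P[...,1]+316)<40)
k=near&og&(z>75)&(z<130);print('cell',k.sum(),np.percentile(P[k],[3,50,97],axis=0).round(1))
k=near&og&(z>12)&(z<32);print('sock',k.sum(),np.percentile(P[k],[3,50,97],axis=0).round(1))
k=near&og&(z>24)&(z<29);print('socktop',k.sum(),cv2.minAreaRect(P[k][:,:2].astype(np.float32)))
for n in('side','top'):
    c=shot(n) if n=='top' else c
    u,v=(225,245) if n=='side' else (301,249)
    x=c['frame'][v-55:v+45,u-60:u+60];x=cv2.resize(x,None,fx=3.3,fy=3.3,interpolation=2)
    A=x if n=='side' else np.hstack([A,x])
cv2.imwrite('pics/over.png',A[...,::-1])
```

```text
[ 410.75100297 -316.33940926  114.1673583 ]
cell 93 [[ 403.6 -324.    89.9]
 [ 409.3 -321.6  104.2]
 [ 418.3 -315.5  127.3]]
sock 184 [[ 393.2 -331.7   13. ]
 [ 417.4 -313.2   23.2]
 [ 430.2 -286.3   26.2]]
socktop 71 ((412.3060302734375, -313.6297607421875), (31.161592483520508, 34.49354934692383), 19.939369201660156)
```

View pics/over.png

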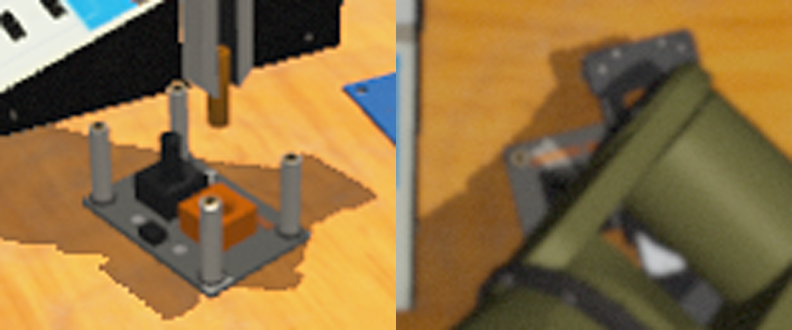

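The side crop shows the held cell upright over the orange socket and clear of the posts. The black cell is seated at (170,150).

Emit:
servo_tool --motion '[[[0.001,0.0026,0,0,0,0,1],[0.001,0.0026,-0.06,0,0,0,1],[0.001,0.0026,-0.11,0,0,0,1],[0.001,0.0026,-0.12,0,0,0,1],[0.001,0.0026,-0.13,0,0,0,1],[0.001,0.0026,-0.137,0,0,0,1],[0.001,0.0026,-0.144,0,0,0,1],[0.001,0.0026,-0.144,0,0,0,1]]]'

```text
clock: 6.15
eef_pos: [411.2, -314.6, 42.7]
eef_rot: [3.141, 0.0, 1.845]
wrist_force: [-0.5, -0.4, -0.7]
finger_gap: 13.4
finger_force: 12.0
```

Emit:
servo_tool --motion '[[[0,0,-0.008,0,0,0,1],[0,0,-0.016,0,0,0,1],[0,0,-0.021,0,0,0,1],[0,0,-0.022,0,0,0,1],[0,0,-0.022,0,0,0,1]]]'

```text
clock: 6.65
eef_pos: [411.0, -314.5, 31.4]
eef_rot: [-3.142, -0.0, 1.845]
wrist_force: [-0.2, 0.3, -0.8]
finger_gap: 13.3
finger_force: 12.0
```

Release with partial opening, then rise straight.

Emit:
servo_tool --motion '[[[0,0,0,0,0,0,0.8],[0,0,0,0,0,0,0.6],[0,0,0,0,0,0,0.6],[0,0,0,0,0,0,0.6],[0,0,0.04,0,0,0,0.6],[0,0,0.1,0,0,0,0.6],[0,0,0.2,0,0,0,0.6],[0,0,0.26,0,0,0,0.6],[0,0,0.26,0,0,0,0.6]]]'

```text
clock: 7.55
eef_pos: [412.3, -315.6, 165.7]
eef_rot: [3.138, 0.006, 1.845]
wrist_force: [0.2, -0.3, -0.7]
finger_gap: 37.6
finger_force: 0.0
```

Run:
```python
from meas import *
c=shot('side');P=pts(c);z=P[...,2];f=c['frame']
hsv=cv2.cvtColor(f,cv2.COLOR_RGB2HSV);print(manip.read_state()['eef_pos'])
og=(hsv[...,0]>5)&(hsv[...,0]<24)&(hsv[...,1]>150)
near=(abs(P[...,0]-411)<15)&(abs(P[...,1]+315)<15)
k=near&og&(z>32)&(z<90);print('cell',k.sum(),np.percentile(P[k],[3,50,97],axis=0).round(1),P[k][:,2].max())
cv2.imwrite('pics/rel.png',cv2.resize(f[180:300,160:340],None,fx=3.5,fy=3.5,interpolation=2)[...,::-1])
```

```text
[ 411.58537782 -315.00610204  163.09050727]
cell 57 [[ 405.  -322.1   38. ]
 [ 409.3 -318.9   49.3]
 [ 414.9 -311.9   55.2]] 55.73823482665705
```

View pics/rel.png

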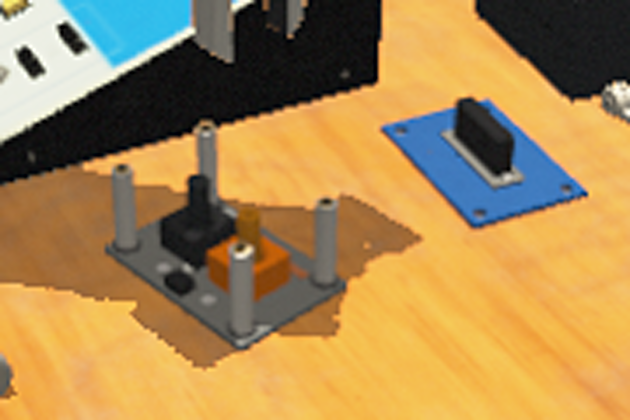

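The orange cell stands in the orange socket with its top at 55.7 mm, released, and the black cell is seated. Next is the cover bar.

Emit:
servo_tool --motion '[[[0.384,0.096,0,0,0,-0.103,0.4],[0.384,0.096,0,0,0,-0.103,0.4],[0.384,0.096,0,0,0,-0.103,0.4],[0.384,0.096,0,0,0,-0.103,0.4],[0.384,0.096,-0.16,0,0,-0.103,0.4],[0.384,0.096,-0.16,0,0,-0.103,0.4],[0.384,0.096,-0.16,0,0,-0.103,0.4],[0.384,0.096,-0.16,0,0,-0.103,0.4]]]'

```text
clock: 8.4
eef_pos: [602.8, -266.6, 81.3]
eef_rot: [-3.14, -0.001, 1.521]
wrist_force: [0.3, -0.1, 0.6]
finger_gap: 56.5
finger_force: 0.0
```

Run:
```python
from meas import *
c=shot('side');P=pts(c);z=P[...,2];f=c['frame'];st=manip.read_state()
print(st['eef_pos'],st['eef_rot'],st['finger_gap'])
Y=np.deg2rad(-2.8);ey=np.array([np.cos(Y),np.sin(Y)]);C0=[603.4,-267]
def rep(nm,k):
    q=P[k];s=(q[:,:2]-C0)@ey;t=(q[:,:2]-C0)@[-ey[1],ey[0]]
    print(nm,k.sum(),'s',np.percentile(s,[2,50,98]).round(1),'t',np.percentile(t,[2,50,98]).round(1),'z',q[:,2].min().round(1),q[:,2].max().round(1))
near=(abs(P[...,0]-603)<70)&(abs(P[...,1]+267)<60)
rep('bartop',near&(z>34)&(z<39));rep('bar',near&(z>20)&(z<39))
k=near&(z>75)&(z<115);N,L,S,C=cv2.connectedComponentsWithStats(k.astype(np.uint8))
for i in range(1,N):
    if S[i][4]>8: rep('finger',L==i)
```

```text
[ 603.42057827 -266.94837109   82.77651528] [3.14031409e+00 5.64264639e-04 1.52122331e+00] 56.20472920865443
bartop 69 s [-7.6 -1.6  5.2] t [-26.6  -0.3  25.6] z 34.0 37.4
bar 171 s [-8.3 -4.8  5.9] t [-27.2  -5.6  25.4] z 20.1 37.4
finger 118 s [25.9 28.9 39.4] t [-10.2  -5.7   8.5] z 80.4 114.9
finger 100 s [-42.7 -39.9 -29.1] t [-10.3  -6.7  10. ] z 82.1 114.6
```

Emit:
servo_tool --motion '[[[0,0,-0.08,0,0,0,0.4],[0,0,-0.12,0,0,0,0.4],[0,0,-0.14,0,0,0,0.4],[0,0,-0.14,0,0,0,0.6],[0,0,-0.14,0,0,0,0.8],[0,0,-0.14,0,0,0,1],[0,0,-0.14,0,0,0,1],[0,0,-0.14,0,0,0,1],[0,0,-0.14,0,0,0,1],[0,0,-0.14,0,0,0,1]]]' --newtons 35

```text
clock: 9.45
eef_pos: [603.2, -266.6, 11.8]
eef_rot: [3.141, 0.0, 1.522]
wrist_force: [-1.0, 0.1, 3.4]
finger_gap: 13.5
finger_force: 35.0
```

Emit:
servo_tool --motion '[[[0,0,0.06,0,0,0,1],[0,0,0.14,0,0,0,1],[0,0,0.2,0,0,0,1],[-0.1,-0.014,0.2,0,0,0.026,1],[-0.2,-0.028,0.2,0,0,0.052,1],[-0.3,-0.042,0.2,0,0,0.078,1],[-0.396,-0.054,0.2,0,0,0.103,1],[-0.396,-0.054,0.2,0,0,0.103,1],[-0.396,-0.054,0.2,0,0,0.103,1],[-0.396,-0.054,0.2,0,0,0.103,1]]]'

```text
clock: 10.45
eef_pos: [406.0, -293.6, 111.6]
eef_rot: [3.141, 0.001, 1.845]
wrist_force: [1.0, -0.1, -1.8]
finger_gap: 13.7
finger_force: 35.0
```

```bash
cat > chk.py <<'E'
from meas import *
st=manip.read_state();print(st['eef_pos'],st['eef_rot'],st['finger_gap'])
A=[]
for n in('side','top'):
    c=shot(n);P=pts(c);z=P[...,2];f=c['frame'];hsv=cv2.cvtColor(f,cv2.COLOR_RGB2HSV)
    near=(abs(P[...,0]-405)<100)&(abs(P[...,1]+294)<100)
    b=near&(hsv[...,0]>100)&(hsv[...,0]<125)&(hsv[...,1]>110)&(z>40)
    X=np.c_[P[b][:,:2],np.ones(b.sum())];pl=np.linalg.lstsq(X,P[b][:,2],rcond=None)[0]
    h=[0,0,0];zc=np.median(P[b][:,2])
    print(n,b.sum(),'z',zc.round(1),'tilt',pl[:2].round(3),'range rect',cv2.minAreaRect(P[b][:,:2].astype(np.float32)))
    cs=max(cv2.findContours(b.astype(np.uint8),0,1)[0],key=cv2.contourArea)
    q=np.array([ray(c['dirs'],c['o'],p[0],st['eef_pos'][2]-7.8)[:2] for p in cs],np.float32);print('   ray rect',cv2.minAreaRect(q))
    k=near&(z>55)&(z<64)&(hsv[...,1]<90);N,L,S,C=cv2.connectedComponentsWithStats(k.astype(np.uint8))
    for i in range(1,N):
        if S[i][4]>6: print('   post',S[i][4],np.median(P[L==i],0).round(1),C[i].round(1))
    u,v=(225,225) if n=='side' else (301,249)
    A.append(cv2.resize(f[v-60:v+60,u-60:u+60],None,fx=3.3,fy=3.3,interpolation=2))
cv2.imwrite('pics/cov.png',np.hstack(A)[...,::-1])
E
python3 chk.py
```

```text
[ 405.99217903 -293.64941539  111.64302677] [3.14109574e+00 5.31219614e-04 1.84478427e+00] 13.708843666780579
side 1012 z 102.8 tilt [-0.16  -0.089] range rect ((390.91015625, -296.49591064453125), (116.66826629638672, 124.8829345703125), 15.015644073486328)
   ray rect ((403.0523681640625, -294.3647766113281), (85.85723114013672, 124.88108825683594), 16.678869247436523)
   post 26 [ 359.6 -254.6   60. ] [194.6 229.7]
   post 23 [ 448.7 -337.1   59.7] [252.7 239.5]
   post 25 [ 387.8 -355.2   59.4] [228.6 253.2]
top 218 z 103.9 tilt [-0.129  1.524] range rect ((396.05035400390625, -251.21400451660156), (81.63921356201172, 39.928497314453125), 15.520106315612793)
   ray rect ((417.5142822265625, -248.1316680908203), (32.9604606628418, 39.938026428222656), 17.444534301757812)
   post 7 [ 423.7 -237.5   62.6] [279.1 241.4]
```

View pics/cov.png

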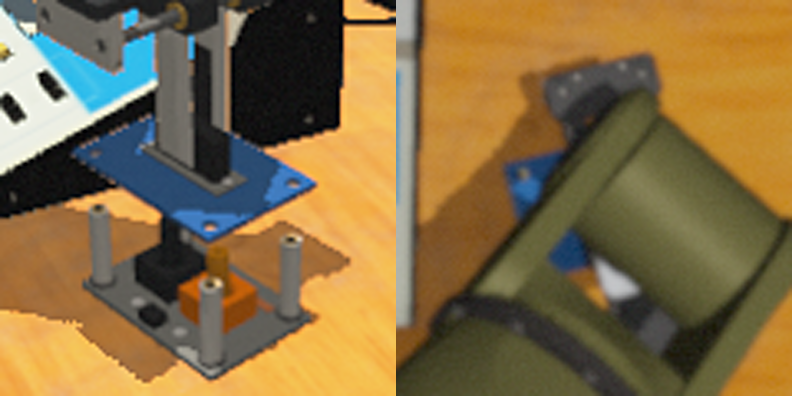

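The side crop shows the cover held level above the posts (holes near (95,155), (293,183) and (210,226)). Both cells are still in place. I compare hole and post positions from the same camera.

Run:
```python
from meas import *
c=shot('side');P=pts(c);z=P[...,2];f=c['frame'];d,o=c['dirs'],c['o'];st=manip.read_state();tp=st['eef_pos'];zt=tp[2]-7.8
hsv=cv2.cvtColor(f,cv2.COLOR_RGB2HSV);g=f.astype(int)
T=np.array([[32,52],[32,-52],[-32,-52],[-32,52]]);a=np.deg2rad(15.7);R=np.array([[np.cos(a),-np.sin(a)],[np.sin(a),np.cos(a)]])
# holes: local saturation of 'blueness' minimum near predicted pixel
bl=(g[...,2]-g[...,0]).astype(np.float32)
def seek(val,XY,zz,r,lo):
    # weighted centroid of low-val pixels whose ray on plane zz is within r of XY
    Q=o+d*((zz-o[2])/d[...,2])[...,None];D=np.hypot(Q[...,0]-XY[0],Q[...,1]-XY[1])
    m=D<r; w=np.clip(lo(val[m])-val[m],0,None); return (Q[m][:,:2]*w[:,None]).sum(0)/w.sum(), w.sum().round()
gray=g.sum(2).astype(np.float32)
for t in T:
    p=R@t
    h,w=seek(bl,tp[:2]+p,zt,9,lambda v:np.median(v)*.7)
    Q=o+d*((62-o[2])/d[...,2])[...,None]
    c0=np.array([405.2,-293.8])+p
    k=box((z>60.8)&(z<66)&(np.hypot(P[...,0]-c0[0],P[...,1]-c0[1])<12),(0,0,512,384))
    s,ws=seek(gray,c0,62,4.5,lambda v:np.median(v)*.9)
    print(t,'hole-tcp',(h-tp[:2]-p).round(1),w,'| post top range-pred',(P[k][:,:2].mean(0)-c0).round(1) if k.any() else None,k.sum(),'dot-pred',(s-c0).round(1),ws)
np.save('q.npy',0)
A=[cv2.resize(f[v-14:v+14,u-14:u+14],None,fx=14,fy=14,interpolation=0) for u,v in [(252,238),(229,252),(194,229)]+[(165+95//3.3,165+155//3.3),(165+293//3.3,165+183//3.3),(165+210//3.3,165+226//3.3)] for u,v in [(int(u),int(v))]]
cv2.imwrite('pics/z.png',np.vstack([np.hstack([cv2.resize(x,(260,260)) for x in A[:3]]),np.hstack([cv2.resize(x,(260,260)) for x in A[3:]])])[...,::-1])
```

```text
[32 52] hole-tcp [-0.1 -0.1] 88.0 | post top range-pred None 0 dot-pred [-1.7 -1.1] 6.0
[ 32 -52] hole-tcp [-1.4 -1.2] 598.0 | post top range-pred [ 0.3 -0.8] 10 dot-pred [0.5 2.5] 336.0
[-32 -52] hole-tcp [-1.3 -1.2] 862.0 | post top range-pred [ 1.  -0.3] 9 dot-pred [0.1 1.4] 362.0
[-32  52] hole-tcp [-0.7 -1.6] 236.0 | post top range-pred [1.7 0.6] 7 dot-pred [0.7 2.1] 207.0
```

View pics/z.png

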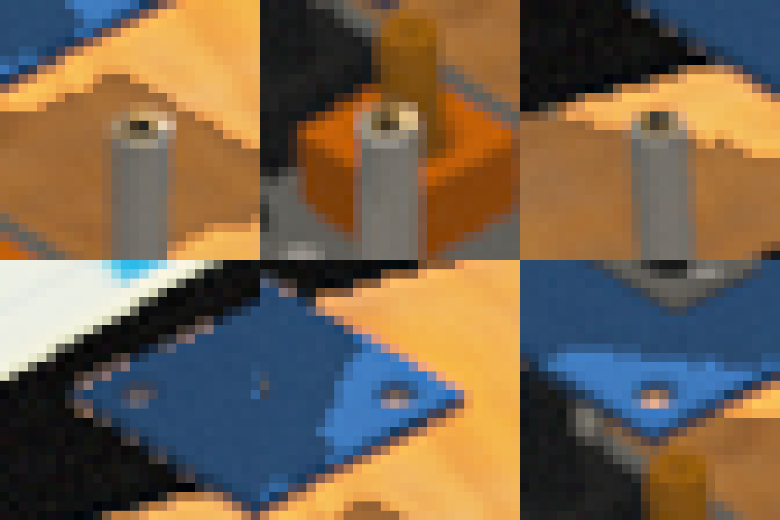

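Run:
```python
from meas import *
c=shot('side');P=pts(c);z=P[...,2];f=c['frame'];d,o=c['dirs'],c['o'];tp=manip.read_state()['eef_pos'];zt=tp[2]-7.8
a=np.deg2rad(15.7);R=np.array([[np.cos(a),-np.sin(a)],[np.sin(a),np.cos(a)]])
H=[]
for uv,t in [((252.9,237.0),(32,-52)),((227.6,250.7),(-32,-52)),((194,227.6),(-32,52))]:
    x=ray(d,o,uv,62)[:2]-R@t;H.append(x);print('holder centre from dot',x.round(1))
hsv=cv2.cvtColor(f,cv2.COLOR_RGB2HSV)
b=(hsv[...,0]>100)&(hsv[...,0]<125)&(hsv[...,1]>110)&(abs(z-zt)<6)&(abs(P[...,0]-406)<80)&(abs(P[...,1]+294)<90)
q=P[b];X=np.c_[q[:,:2]-tp[:2],np.ones(len(q))];pl=np.linalg.lstsq(X,q[:,2],rcond=None)[0];print('tilt',pl.round(3),zt)
L=(q[:,:2]-tp[:2])@R; print('range local lim',np.percentile(L,[.5,99.5],axis=0).round(1))
cs=max(cv2.findContours(b.astype(np.uint8),0,1)[0],key=cv2.contourArea)
r=np.array([ray(d,o,p[0],zt)[:2] for p in cs],np.float32);print(cv2.minAreaRect(r))
Lr=(r-tp[:2])@R
for ax in(0,1):
  o_=1-ax
  for s in(-1,1):
    e=Lr[(np.sign(Lr[:,ax])==s)&(abs(Lr[:,o_])<(50 if o_ else 30))&(abs(Lr[:,ax])>(36 if ax==0 else 55))]
    if len(e)>4: print('edge',ax,s,np.median(e[:,ax]).round(1),np.polyfit(e[:,o_],e[:,ax],1).round(3),len(e))
```

```text
holder centre from dot [ 406.4 -291.5]
holder centre from dot [ 404.6 -291.6]
holder centre from dot [ 405.4 -291.8]
tilt [4.00000e-03 2.00000e-03 1.02436e+02] 103.37805291509163
range local lim [[-41.9 -60.6]
 [ 40.9  61.5]]
((403.9053039550781, -294.7259521484375), (85.80927276611328, 123.17545318603516), 16.23445701599121)
edge 0 -1 -42.1 [ 2.0000e-02 -4.2322e+01] 36
edge 0 1 39.1 [-3.8000e-02  3.8421e+01] 23
edge 1 -1 -60.9 [ 7.0000e-03 -6.0865e+01] 22
edge 1 1 59.2 [-2.2000e-02  5.8996e+01] 19
```

Emit:
servo_tool --motion '[[[-0.002,0.002,-0.015,0,0,0,1],[-0.002,0.002,-0.03,0,0,0,1],[-0.002,0.002,-0.042,0,0,0,1],[-0.002,0.002,-0.05,0,0,0,1],[-0.002,0.002,-0.052,0,0,0,1],[-0.002,0.002,-0.052,0,0,0,1],[-0.002,0.002,-0.052,0,0,0,1],[-0.002,0.002,-0.052,0,0,0,1],[-0.002,0.002,-0.052,0,0,0,1]]]'

```text
clock: 11.55
eef_pos: [404.1, -292.6, 85.6]
eef_rot: [3.141, 0.0, 1.845]
wrist_force: [0.9, 1.1, -1.0]
finger_gap: 13.6
finger_force: 35.0
```

Run:
```python
from meas import *
c=shot('side');P=pts(c);z=P[...,2];f=c['frame'];d,o=c['dirs'],c['o'];st=manip.read_state();tp=st['eef_pos'];zt=tp[2]-7.8
print(tp,st['eef_rot'],st['wrist_force'],st['finger_force'],st['clock'])
a=np.deg2rad(15.7);R=np.array([[np.cos(a),-np.sin(a)],[np.sin(a),np.cos(a)]]);H=np.array([405.2,-293.3])
hsv=cv2.cvtColor(f,cv2.COLOR_RGB2HSV)
b=(hsv[...,0]>100)&(hsv[...,0]<125)&(hsv[...,1]>110)&(abs(z-zt)<6)&(abs(P[...,0]-406)<80)&(abs(P[...,1]+294)<90)
L=(P[b][:,:2]-H)@R; print('cover range lim wrt holder',np.percentile(L,[.5,99.5],axis=0).round(1),'z',np.median(P[b][:,2]))
# base plate of holder, and posts' shafts, in the same view
for t in [(32,52),(32,-52),(-32,-52),(-32,52)]:
    p=H+R@t;k=(abs(z-45)<12)&(np.hypot(P[...,0]-p[0],P[...,1]-p[1])<11)&(hsv[...,1]<90);q=P[k][:,:2]
    if len(q)>15:
        from scipy.optimize import least_squares
        s=least_squares(lambda x:np.hypot(*(q-x).T)-6.5,p,loss='soft_l1').x;print('post',t,len(q),'centre-pred',(s-p).round(1))
cv2.imwrite('pics/fin.png',cv2.resize(f[165:285,165:285],None,fx=4.5,fy=4.5,interpolation=2)[...,::-1])
```

```text
[ 404.12018387 -292.60870391   85.60698862] [3.14139051e+00 2.83114611e-04 1.84512120e+00] [ 0.20079822 -0.05523028 -0.80065459] 34.99952673912048 11.6
cover range lim wrt holder [[-42.4 -59.4]
 [ 39.9  63. ]] z 76.72906577228679
post (32, -52) 59 centre-pred [0.3 2.1]
post (-32, -52) 61 centre-pred [2.  1.8]
post (-32, 52) 57 centre-pred [1. 1.]
```

View pics/fin.png

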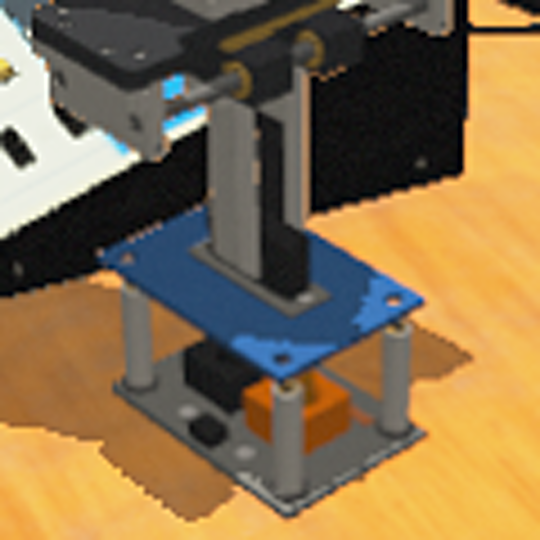

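The side crop shows the cover level above the posts, both cells beneath it, and each visible hole about 1.3 px left of its post (e.g. (282,358) against (288,385)). I shift by +2 mm in x.

Emit:
servo_tool --motion '[[[0.004,0,0,0,0,0,1],[0.004,0,0,0,0,0,1],[0.004,0,0,0,0,0,1],[0.004,0,0,0,0,0,1],[0.004,0,0,0,0,0,1],[0.004,0,0,0,0,0,1]]]'

```text
clock: 12.2
eef_pos: [406.0, -292.5, 85.5]
eef_rot: [-3.142, -0.0, 1.845]
wrist_force: [0.2, 0.2, -1.8]
finger_gap: 13.7
finger_force: 35.0
```

Run:
```python
from meas import *
S=[]
for i in range(4):
    c=shot('side');P=pts(c);z=P[...,2];f=c['frame'];st=manip.read_state();tp=st['eef_pos'];zt=tp[2]-7.8
    a=np.deg2rad(15.7);R=np.array([[np.cos(a),-np.sin(a)],[np.sin(a),np.cos(a)]]);H=np.array([405.2,-293.3])
    hsv=cv2.cvtColor(f,cv2.COLOR_RGB2HSV)
    b=(hsv[...,0]>100)&(hsv[...,0]<125)&(hsv[...,1]>110)&(abs(z-zt)<6)&(abs(P[...,0]-406)<80)&(abs(P[...,1]+294)<90)
    L=(P[b][:,:2]-H)@R;S.append(np.percentile(L,[.5,99.5],axis=0))
m=np.mean(S,0);print(tp,m.round(1),'cover-H world',(R@m.mean(0)).round(1),'z',np.median(P[b][:,2]),st['finger_force'],st['wrist_force'])
k=(np.hypot(P[...,0]-411,P[...,1]+315)<12)&(z>30)&(z<60);print('orange cell z max seen',P[k][:,2].max() if k.any() else None)
```

```text
[ 406.0422186  -292.57184422   85.46978638] [[-40.9 -60.1]
 [ 42.2  62.3]] cover-H world [0.4 1.2] z 76.53097345747912 34.99947488307953 [-0.18668609 -0.47333308 -2.12450228]
orange cell z max seen 47.27248742448512
```

```bash
python3 -c "
from cell import manip
print(manip.sign_off())"
```

```text
the job is handed in; nothing more can be done
None
```

The job is handed in at about 12.4 s. The orange cell is down in its socket and released, and the gripper holds the cover level about 12 mm above the posts, with the holes lined up to about 1 mm by the side camera; `sign_off()` returned no verdict.

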